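# Stand the set agar slopes upright and cull the misfits

### The job

The agar slopes have set: lift the tube carrier by its handle off the sloping stand and set it down upright on the clear stretch of bench to the right of it, with all its tubes in it. Then take out the two misfits - the tube that is too short and the one whose cap sits crooked - and lower them into the steel discard pot without letting them drop from above it; the four sound tubes stay in the carrier, and the vial and petri dish standing about are left alone.

Things in the scene. Friction and masses are not known exactly. Their poses are not given: they have to be found in the camera images.
- carrier: Steel tube carrier, 260 mm long (y), 56 deep (x), 48 high, loaded 0.4 kg; six tubes in one row along y at -110, -76, -42, 42, 76, 110 mm, through guide plates (19 mm square cut-outs, upper top at z 48 mm), on a floor 3 mm up. Origin: centre of underside, z its own up. Starts in the stand leaning 30 degrees from vertical towards the stand's -x; lifts out along its own z, free after 50 mm.
- carrier_grip (a point): Centre of the flat black grip on the carrier's arch handle: 10 mm thick (carrier x), 42 long (y), 22 high (z); on the carrier's axis 107 mm above its underside. Below the grip only two thin posts and open space down to the upper guide plate at 48 mm; nearest tubes 42 mm to either side.
- stand: Fixed sloping stand of sheet steel and wire, 272 mm long (y), 105 deep (x), under 80 high. Origin on the bench under its middle; -x side faces the robot. The carrier rests in its V: a bed rising 30 degrees towards +x and a 42 mm fence square to it on the -x side.
- clear_bench (a point): Middle of the clear stretch of bench, to the robot's right of the stand beyond a thin cable lying flat: 0.30 m along y by 0.12 m along x are free, room for the carrier with its long side along y. Height 0, the bench top.
- pot_mouth (a point): Centre of the mouth of the open steel discard pot, 100 mm above the bench. The pot is fixed, about 130 mm across outside, 105 mm inside, its inner floor 2 mm above the bench.
- short_tube: Odd tube, too short: capped culture tube 82 mm over the cap instead of 108. Glass 16 mm across, aluminium cap 18 mm across over the top 28 mm. Origin: bottom of its round foot; z runs up the tube. 22 g. The six tubes change places in the row from start to start.
- cocked_tube: Odd tube, full length, its 18 mm aluminium cap crooked: 22 degrees off the tube's axis, leaning to the tube's own -y (along the row). Glass 16 mm across up to 96 mm above the foot; the cap spans 84 to 112 mm, its top 12 mm to the side, still 18 mm wide in x. Origin: bottom of its round foot; z runs up the tube. 22 g.
- sound_0: Sound capped culture tube, 108 mm over its straight aluminium cap (18 mm across, covering the top 28 mm), glass 16 mm across, to stay in the carrier. Origin: bottom of its round foot; z runs up the tube.
- sound_1: Sound capped culture tube, 108 mm over its straight aluminium cap (18 mm across, covering the top 28 mm), glass 16 mm across, to stay in the carrier. Origin: bottom of its round foot; z runs up the tube.
- sound_2: Sound capped culture tube, 108 mm over its straight aluminium cap (18 mm across, covering the top 28 mm), glass 16 mm across, to stay in the carrier. Origin: bottom of its round foot; z runs up the tube.
- sound_3: Sound capped culture tube, 108 mm over its straight aluminium cap (18 mm across, covering the top 28 mm), glass 16 mm across, to stay in the carrier. Origin: bottom of its round foot; z runs up the tube.
- vial: Bystander: capped white sample vial, 21 mm across, 60 mm tall, standing loose on the bench. Origin: centre of its underside.
- dish: Bystander: petri dish, 93 mm across, 15 mm high, loose on the bench. Origin: centre of its underside.

How it is judged:
On the way, in this order (a step that is already met when the one before it is completed fails the run):
1. the carrier stands upright on the bench, off the stand, with all six tubes in it (height (world z) of carrier between -0.004 and 0.006 m and angle between carrier's own z axis and vertical below 0.06 rad and contact force between carrier and stand below 0.05 N and horizontal distance between carrier and clear_bench below 0.1 m and z of sound_0 in the frame of carrier between -0.005 and 0.012 m and x of sound_0 in the frame of carrier between -0.015 and 0.015 m and distance between each of sound_0, short_tube, sound_1, sound_2, cocked_tube, sound_3 and carrier below 0.13 m and z of short_tube in the frame of carrier between -0.005 and 0.012 m and x of short_tube in the frame of carrier between -0.015 and 0.015 m and z of sound_1 in the frame of carrier between -0.005 and 0.012 m and x of sound_1 in the frame of carrier between -0.015 and 0.015 m and z of sound_2 in the frame of carrier between -0.005 and 0.012 m and x of sound_2 in the frame of carrier between -0.015 and 0.015 m and z of cocked_tube in the frame of carrier between -0.005 and 0.012 m and x of cocked_tube in the frame of carrier between -0.015 and 0.015 m and z of sound_3 in the frame of carrier between -0.005 and 0.012 m and x of sound_3 in the frame of carrier between -0.015 and 0.015 m), for 0.3 s.
2. the short tube and the crooked-capped tube are in the discard pot (horizontal distance between each of short_tube, cocked_tube and pot_mouth below 0.062 m and height (world z) of each of short_tube, cocked_tube below 0.035 m), for 0.2 s.
At the end, for the whole second after the job is handed in: Carrier upright (within 3.4 degrees) on the bench, off the stand, its middle within 0.10 m of the clear stretch's middle; the four sound tubes fully down in it; the short and the crooked-capped tube in the discard pot, feet at most 35 mm above the bench; all at rest (all of step 2 and height (world z) of carrier between -0.004 and 0.006 m and angle between carrier's own z axis and vertical below 0.06 rad and contact force between carrier and stand below 0.05 N and horizontal distance between carrier and clear_bench below 0.1 m and z of sound_0 in the frame of carrier between -0.005 and 0.012 m and x of sound_0 in the frame of carrier between -0.015 and 0.015 m and distance between each of sound_0, sound_1, sound_2, sound_3 and carrier below 0.13 m and z of sound_1 in the frame of carrier between -0.005 and 0.012 m and x of sound_1 in the frame of carrier between -0.015 and 0.015 m and z of sound_2 in the frame of carrier between -0.005 and 0.012 m and x of sound_2 in the frame of carrier between -0.015 and 0.015 m and z of sound_3 in the frame of carrier between -0.005 and 0.012 m and x of sound_3 in the frame of carrier between -0.015 and 0.015 m and linear speed of each of short_tube, cocked_tube, carrier below 0.04 m/s); the robot touches nothing.
It fails at once if a tube falls or is thrown (moves faster than 1.2 m/s) (linear speed of any of sound_0, short_tube, sound_1, sound_2, cocked_tube, sound_3 above 1.2 m/s).
It fails at once if the vial or the petri dish is pushed more than 25 mm from its place (distance of any of vial, dish from where it was at the start of the episode above 0.025 m).
It also fails if it takes over 67 s, if anything falls off the work surface, if the arm or the gripper's body presses on something with over 40 N, if the wrist force passes 120 N, or if a joint passes its speed limit or range.

### The arm

A 7-joint arm with a two-finger parallel gripper is mounted at the origin on the work surface; the furniture and walls round the work are solid. World frame = base frame: x ahead of the robot, y to its left, z up, the work surface at z = 0. Lengths are in m, angles in rad, forces in N, time in s.
With the tool pointing down it reaches from about 0.35 to 0.9 m from the base axis. Payload 8.1 kg.
Tool frame: the origin (TCP) lies at the very end of the fingers, on their centre line; the grasp point (between the pads) lies 19 mm behind it (arm.tcp_to_grasp is the distance from the TCP to the grasp point, in m); z points along the fingers, y is the line along which they close (so a half turn about z gives the same grasp; the last joint's range is limited). The gripper opens to 92 mm and grips with 3 to 60 N. Pads are 19 mm wide; open, the fingers measure 130 mm over their backs; the gripper's body (75 mm by 190 mm) begins 47 mm behind the grasp point.
Start: joints at [-1.231, 0.434, 0.025, 1.573, -0.012, 1.134, -0.075], TCP at [0.268, 0.565, 0.227] pointing down, gripper open.
Joint ranges: [-2.62, 2.62], [-0.44, 2.09], [-1.27, 1.32], [0.08, 2.57], [-1.32, 4.46], [0.12, 2], [-2.74, 2.74]. Speed limits (rad/s): [2.22, 2.22, 3.01, 3.01, 3.14, 3.14, 3.14].

### API

Orientations are given as a rotation vector (axis times angle).
In Python, from cell import arm gives the robot as it stands.
- The arm moves only by the shell command python3 nudge.py 'ROWS' [FORCE]. ROWS is a JSON object whose key "deltas" holds a list of rows, 1 to 10 of them, each of 5 numbers: dx, dy, dz in units of 50 mm, then a turn about the tool's z in units of 0.05 rad, then the opening from 0.0 (shut) to 1.0 (fully open); each row shifts and turns the commanded pose from where the row before left it, along the tool's axes as they then stand; what a row does not reach is not made up. A row lasts 1/10 s, in which the tool goes at most 0.05 m and 0.15 rad, less where a joint would pass 70% of its speed; a pose out of reach is approached as far as the arm can. The fingers move at their own pace and stop on an object; FORCE is the grip in N (left out, the last holds). Time passes only in rows, so rows that do not move let the fingers close. It prints the time, the measured TCP pose, the force, the opening and the grip force at its end. Input that does not fit is refused with a message, and nothing moves.
- arm.observe(): the state, without advancing time (a new reading comes with each control period).
- arm.get_image(name): name is "scene" or "top" or "wrist"; returns a dict with "image" (420x560x3 uint8, blue, green, red), "fx", "fy", "cx", "cy" (pixels), "cam_to_world" (4x4, takes a point from camera to world coordinates); the wrist camera has in their place "mount" (4x4, takes a point from camera to tool coordinates, whose origin is the TCP and whose axes are the flange's). Camera axes: x right, y down, z forward; pixel columns grow to the right and rows downward; lengths in m; the calibration is good to about 2 mm. A picture is of the moment at which its call begins: read the wrist's pose just before it. There is no depth.
- arm.sign_off(): hands the job in; it is judged then, once.
The state is a dict: "clock": time; "joints": joint angles; "dq": joint speeds; "joint_efforts": joint torques, N m; "position": TCP position; "ee_rot": TCP orientation; "force": force on the tool from outside, world axes, zero at the start; "ft_torque": the same for the moment, N m; "width": opening from 0.0 (shut) to 1.0 (fully open); "gripper_force": force on a finger pad.
Only numpy, scipy, OpenCV 4.12 (cv2) and the standard library are available. Lean on these libraries where they do the work, as an engineer would, in place of code of your own. Each camera call takes 0.05 s, during which the arm holds its last target. There are 200 camera calls.

## Working session

There is one attempt and no reset: what is moved stays moved. The work goes in short steps, Python scripts to look and compute and a shell command to move; the robot and the scene stay as the last step left them, time stands still between calls to the robot, and variables do not carry over. Pictures are saved under pics/ and viewed, at most 10 in all, crops included, and the job is handed in when it is done.

```bash
ls; mkdir -p pics
cat > h.py <<'E'
import numpy as np,cv2
from cell import arm
from scipy.spatial.transform import Rotation as R
def save(n,f):
    d=arm.get_image(n); cv2.imwrite(f,d["image"]); return d
E
python3 - <<'E'
from h import *
s=arm.observe();print({k:np.round(v,3).tolist() for k,v in s.items()})
a=save("scene","pics/s0.png");b=save("top","pics/t0.png");w=save("wrist","pics/w0.png")
for d in(a,b):print(d["fx"],d["cx"],d["cy"],np.round(d["cam_to_world"],3).tolist())
print(w["fx"],w["cx"],w["cy"],np.round(w["mount"],4).tolist())
cv2.imwrite("pics/st.png",np.hstack([cv2.resize(x,(400,300)) for x in (a["image"],b["image"])]))
E
```

```text
cell.py
nudge.py
pics
{'clock': 0.0, 'joints': [-1.231, 0.435, 0.025, 1.574, -0.012, 1.134, -0.075], 'dq': [0.001, -0.001, 0.002, 0.0, -0.0, 0.0, 0.001], 'joint_efforts': [-0.0, -66.786, 0.985, -31.445, -0.06, 0.043, 0.0], 'position': [0.268, 0.564, 0.226], 'ee_rot': [-0.69, -3.065, 0.002], 'force': [-0.358, -0.005, 0.212], 'ft_torque': [0.016, 0.001, 0.013], 'gripper_force': 0.0, 'width': 1.002}
391.6534118691715 277.20418126529404 209.43013098449873 [[-0.74, -0.303, 0.6, -0.317], [-0.672, 0.36, -0.647, 0.852], [-0.02, -0.882, -0.47, 0.671], [0.0, 0.0, 0.0, 1.0]]
417.8016558086767 284.6106284632066 202.12159154714678 [[0.007, -0.983, 0.185, 0.166], [-1.0, -0.002, 0.027, 0.055], [-0.026, -0.185, -0.982, 1.378], [0.0, 0.0, 0.0, 1.0]]
329.5419951804877 287.3230079999749 214.32881812638172 [[-0.0003, -0.9683, -0.2498, 0.0674], [1.0, -0.0003, -0.0002, -0.0006], [0.0001, -0.2498, 0.9683, -0.1587], [0.0, 0.0, 0.0, 1.0]]
```

View pics/s0.png

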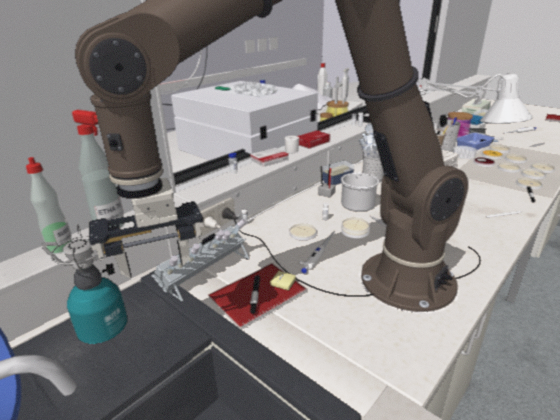

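View pics/t0.png

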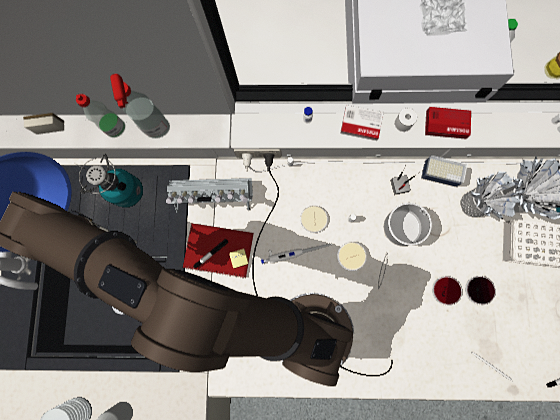

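The scene shows the stand near (205,255), and the pot at (358,190). In the top view the carrier is at about (208,193), the cable at about (265,200), the pot at (409,228), the vial at (353,217) and dishes at (315,217) and (353,255).

```bash
cat >> h.py <<'E'
def ray(d,u,v,T=None):
    T=d["cam_to_world"] if T is None else T
    p=np.array([(u-d["cx"])/d["fx"],(v-d["cy"])/d["fy"],1.])
    return T[:3,3],T[:3,:3]@p
def onz(d,u,v,z,T=None):
    o,r=ray(d,u,v,T); return o+r*(z-o[2])/r[2]
def tri(rs):
    A=0;b=0
    for o,r in rs:
        r=r/np.linalg.norm(r);P=np.eye(3)-np.outer(r,r);A=A+P;b=b+P@o
    return np.linalg.solve(A,b)
def tool():
    s=arm.observe();T=np.eye(4);T[:3,:3]=R.from_rotvec(s["ee_rot"]).as_matrix();T[:3,3]=s["position"];return T
E
python3 - <<'E'
from h import *
import pickle
i=cv2.imread("pics/t0.png")
cv2.imwrite("pics/t0c.png",cv2.resize(i[145:265,150:450],(800,320),interpolation=cv2.INTER_CUBIC))
d=arm.get_image("top")
print(np.round(tool(),3).tolist())
for n,u,v,z in[("pot",409,226,.1),("car",208,193,.08),("dish",315,217,.015),("vial",352,217,.06),("cable",268,185,0),("clear",325,182,0),("carL",168,190,.08),("carR",250,193,.08)]:print(n,onz(d,u,v,z).round(3))
T=tool()@arm.get_image("wrist")["mount"];print(T.round(3).tolist())
E
```

```text
[[-0.904, 0.429, -0.0, 0.268], [0.429, 0.904, -0.001, 0.564], [-0.0, -0.001, -1.0, 0.226], [0.0, 0.0, 0.0, 1.0]]
pot [ 0.333 -0.291  0.1  ]
car [0.44  0.335 0.08 ]
dish [ 0.373 -0.009  0.015]
vial [ 0.367 -0.124  0.06 ]
cable [0.485 0.149 0.   ]
clear [ 0.495 -0.044  0.   ]
carL [0.45  0.464 0.08 ]
carR [0.44 0.2  0.08]
[[0.429, 0.875, 0.225, 0.207], [0.903, -0.415, -0.108, 0.593], [-0.001, 0.25, -0.968, 0.385], [0.0, 0.0, 0.0, 1.0]]
```

View pics/t0c.png

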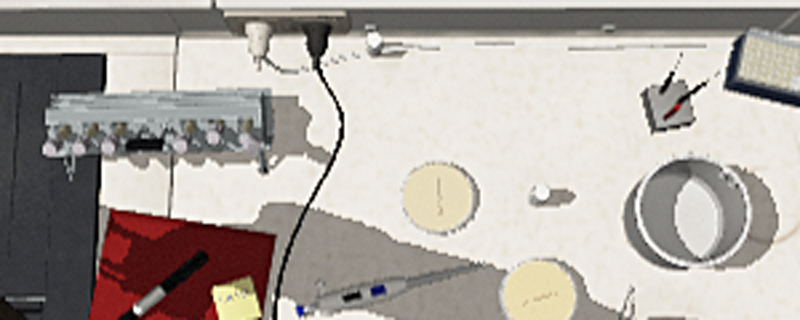

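View pics/w0.png

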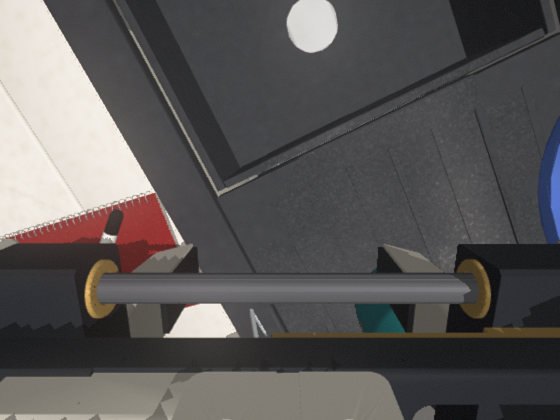

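The crop shows six caps and the black grip at about (145,145), and free bench between the cable (340,130) and the pot. Now I'll turn the tool so it closes along world x and go look with the wrist camera.

The manual's scale: shifts go in units of 50 mm and turns go in units of 0.05 rad. Converting my numbers, -0.01 m is -0.2, 0.141 rad is 2.82.

```bash
python3 nudge.py '{"deltas":[[0,0,-0.2,2.82,1],[0,0,-0.2,2.82,1],[0,0,-0.2,2.82,1],[0,0,-0.2,2.82,1],[0,0,-0.2,2.82,1],[0,0,-0.2,2.82,1],[0,0,-0.2,2.82,1],[0,0,-0.2,2.82,1],[0,0,-0.2,0,1],[0,0,-0.2,0,1]]}' && python3 nudge.py '{"deltas":[[-0.9,0.26,0,0,1],[-0.9,0.26,0,0,1],[-0.9,0.26,0,0,1],[-0.9,0.26,0,0,1],[-0.9,0.26,0,0,1],[-0.9,0.26,0,0,1],[-0.9,0.26,0,0,1],[-0.9,0.26,0,0,1],[-0.9,0.26,0,0,1],[-0.9,0.26,0,0,1]]}' && python3 nudge.py '{"deltas":[[0,0,0,0,1],[0,0,0,0,1]]}'
cat > look.py <<'E'
import sys,pickle
from h import *
n=sys.argv[1]; T=tool(); d=save("wrist",f"pics/{n}.png"); d["T"]=T@d["mount"]; pickle.dump(d,open(n+".pkl","wb")); print(T.round(4).tolist())
E
python3 look.py w1
```

```text
clock: 1.25
position: [0.2677, 0.5647, 0.3272]
ee_rot: [2.217, 2.226, -0.0]
force: [-0.7, 0.5, 0.6]
width: 1.0
gripper_force: 0.0
clock: 2.25
position: [0.398, 0.1127, 0.3273]
ee_rot: [2.217, 2.226, 0.002]
force: [-0.0, 0.4, 0.1]
width: 1.001
gripper_force: 0.0
clock: 2.45
position: [0.398, 0.1138, 0.3273]
ee_rot: [-2.221, -2.221, -0.002]
force: [-0.2, 0.5, -0.1]
width: 0.998
gripper_force: 0.0
[[-0.0002, 1.0, 0.0006, 0.398], [1.0, 0.0002, 0.001, 0.1138], [0.001, 0.0006, -1.0, 0.3273], [0.0, 0.0, 0.0, 1.0]]
```

View pics/w1.png

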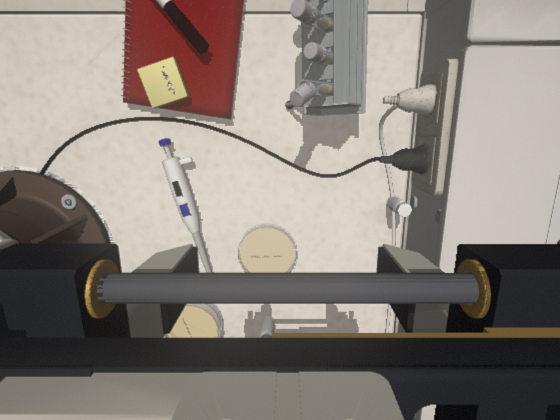

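This shows the near end of the carrier with three caps at (305,10), (315,50) and (300,92), and the cable at about (330,175). I'll move on for two views of the whole carrier.

In the tool's units: 0.04 m is 0.8.

```bash
python3 nudge.py '{"deltas":[[0.8,0,0,0,1],[0.8,0,0,0,1],[0.8,0,0,0,1],[0,0,0,0,1],[0,0,0,0,1]]}' >/dev/null&& python3 look.py w2; python3 nudge.py '{"deltas":[[0.6,-0.4,0,0,1],[0.6,-0.4,0,0,1],[0,-0.4,0,0,1],[0,-0.4,0,0,1],[0,0,0,0,1],[0,0,0,0,1]]}' >/dev/null&& python3 look.py w3
python3 -c "
import cv2,numpy as np
a=[cv2.imread(f'pics/w{i}.png')[0:245] for i in (2,3)]
cv2.imwrite('pics/c23.png',np.hstack([cv2.resize(a[0][:,240:400],(400,600),interpolation=3),cv2.resize(a[1][:,290:450],(400,600),interpolation=3)]))"
```

```text
[[-0.0055, 1.0, -0.0006, 0.397], [1.0, 0.0055, -0.0014, 0.2366], [-0.0014, -0.0006, -1.0, 0.3263], [0.0, 0.0, 0.0, 1.0]]
[[-0.0003, 1.0, 0.0004, 0.3181], [1.0, 0.0003, 0.0008, 0.2942], [0.0008, 0.0004, -1.0, 0.3271], [0.0, 0.0, 0.0, 1.0]]
```

View pics/c23.png

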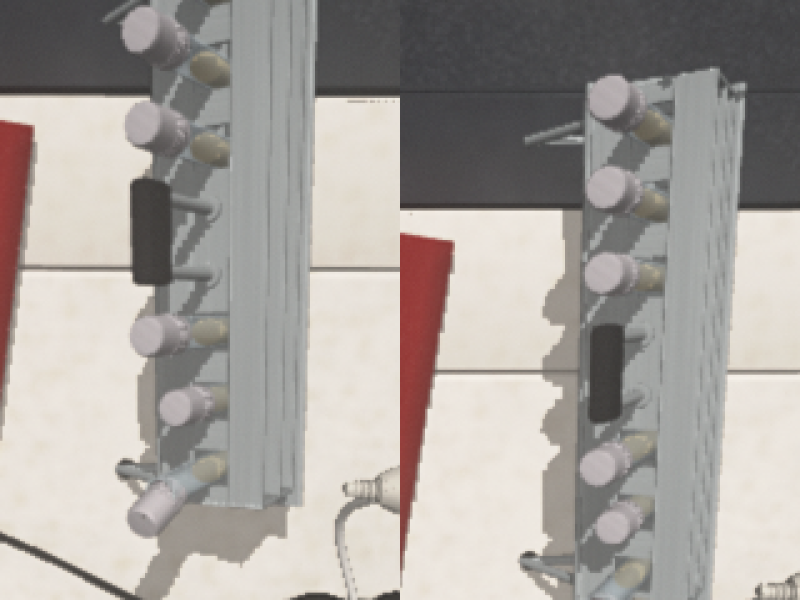

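Tubes from the -y end: crooked (150,505), short (180,405), then sounds at (155,335), (150,125), (150,30) plus one outside the left frame. The grip is at (150,232) in the left view and (605,373) in the right. Triangulating now.

```bash
cat > m.py <<'E'
from h import *
import pickle
D=[pickle.load(open(f"w{i}.pkl","rb")) for i in(2,3)]
for d,(x0,x1,y0,y1) in zip(D,[(285,315,65,125),(360,392,125,178)]):
    m=(d["image"][y0:y1,x0:x1].max(2)<75).astype(np.uint8)
    n,l,s,c=cv2.connectedComponentsWithStats(m);k=1+s[1:,4].argmax()
    q=s[k];d["g"]=(q[0]+x0+(q[2]-1)/2,q[1]+y0+(q[3]-1)/2);d["e"]=q
    ys,xs=np.nonzero(l==k); 
    d["ends"]=[(xs[ys<ys.min()+6].mean()+x0,ys.min()+y0-.5),(xs[ys>ys.max()-6].mean()+x0,ys.max()+y0+.5)]
    print(d["g"],q,d["ends"])
L=lambda x,y:(240+x/2.5,y/2.449);Q=lambda x,y:(290+(x-400)/2.5,y/2.449)
def T2(p,q):return tri([ray(D[0],*p,D[0]["T"]),ray(D[1],*q,D[1]["T"])]).round(4)
print("grip",T2(D[0]["g"],D[1]["g"]),[T2(a,b) for a,b in zip(D[0]["ends"],D[1]["ends"])])
# cap top disc centres
for n,p,q in[("6",(148,30),(606,103)),("5",(143,127),(603,189)),("4",None,None),("3",(151,336),(599,466)),("short",(174,407),(611,524))]:
    if p:print(n,T2(L(*p),Q(*q)))
t=arm.get_image("top")
for n,p in[("dish",(315,217)),("vial",(352,217)),("ledge",(330,157)),("cable",(278,192)),("cableMax",(277,190))]:print(n,onz(t,*p,0).round(3))
E
python3 m.py
```

```text
(np.float64(300.5), np.float64(94.5)) [  8   8  16  44 611] [(np.float64(299.5833333333333), np.float64(72.5)), (np.float64(300.77941176470586), np.float64(116.5))]
(np.float64(372.5), np.float64(152.0)) [  6   8  14  39 477] [(np.float64(372.4583333333333), np.float64(132.5)), (np.float64(371.22058823529414), np.float64(171.5))]
grip [0.4089 0.3373 0.1262] [array([0.4075, 0.3579, 0.1274]), array([0.4097, 0.3158, 0.1225])]
6 [0.4131 0.4478 0.0558]
5 [0.4111 0.405  0.0685]
3 [0.4097 0.2945 0.1207]
short [0.4219 0.2618 0.1017]
dish [ 0.376 -0.009  0.   ]
vial [ 0.376 -0.132  0.   ]
ledge [ 0.583 -0.062  0.   ]
cable [0.461 0.115 0.   ]
cableMax [ 0.467  0.118 -0.   ]
```

```bash
cat >> m.py <<'E'
print()
for n,p,q in[("5",(148,30),(606,189)),("4",(145,126),(604,274))]:print(n,T2(L(*p),Q(*q)))
E
python3 m.py | tail -2
```

```text
5 [0.4062 0.414  0.1193]
4 [0.406  0.3785 0.1231]
```

In the tool's units: 0.025 m is 0.5, 0.0228 m is 0.456, -0.04 rad is -0.8.

```bash
python3 nudge.py '{"deltas":[[0.216,0.456,0.5,0,0.6],[0.216,0.456,0.5,0,0.6],[0.216,0.456,0.5,0,0.6],[0.216,0.456,0.5,0,0.6],[0,0,0,-0.8,0.6],[0,0,0.4,0,0.6],[0,0,0.4,0,0.6],[0,0,0,0,0.6]]}' 10; python3 look.py w4;
python3 -c "
from h import *
d=save('scene','pics/s4.png');i=cv2.imread('pics/w4.png')
cv2.imwrite('pics/v4.png',np.hstack([cv2.resize(d['image'][200:320,100:280],(400,300),interpolation=3),cv2.resize(i[:,150:450],(400,560))[:300]]))"
```

```text
clock: 4.6
position: [0.4085, 0.3364, 0.1844]
ee_rot: [2.177, 2.264, -0.007]
force: [0.4, 0.0, -0.7]
width: 0.599
gripper_force: 0.0
[[-0.039, 0.9992, -0.0026, 0.4085], [0.9992, 0.0389, -0.0038, 0.3364], [-0.0036, -0.0028, -1.0, 0.1844], [0.0, 0.0, 0.0, 1.0]]
```

View pics/v4.png

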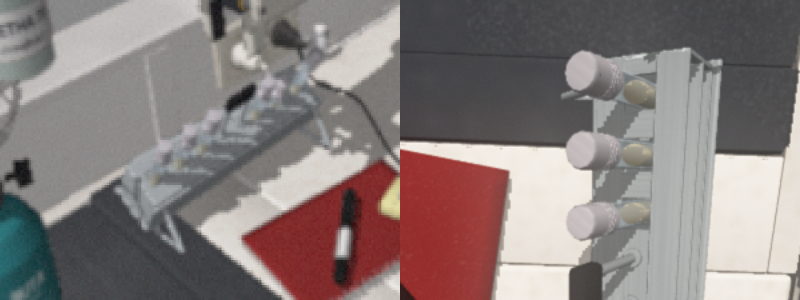

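The left shows the carrier in the stand. The right shows it square to the tool, with the grip at (585,280). Going down and gripping.

```bash
python3 nudge.py '{"deltas":[[0,0,0.4,0,0.6],[0,0,0.4,0,0.6],[0,0,0.4,0,0.6],[0,0,0.34,0,0.6],[0,0,0,0,0.6],[0,0,0,0,0],[0,0,0,0,0],[0,0,0,0,0],[0,0,0,0,0],[0,0,0,0,0]]}' 12
```

```text
clock: 5.7
position: [0.4091, 0.3381, 0.1102]
ee_rot: [-2.177, -2.265, -0.001]
force: [1.0, 0.1, 0.1]
width: 0.215
gripper_force: 0.8
```

```bash
python3 nudge.py '{"deltas":[[0,0,0,0,0],[0,0,0,0,0],[0,0,0,0,0]]}' 15
```

```text
clock: 6.0
position: [0.4095, 0.3381, 0.1101]
ee_rot: [2.177, 2.265, 0.002]
force: [0.5, -0.4, 4.5]
width: 0.195
gripper_force: 15.0
```

In the tool's units: -0.007 m is -0.14, -0.004 m is -0.08.

```bash
python3 nudge.py '{"deltas":[[0,-0.08,-0.14,0,0],[0,-0.08,-0.14,0,0],[0,-0.08,-0.14,0,0],[0,-0.08,-0.14,0,0]]}' 20;  python3 nudge.py '{"deltas":[[0,-0.08,-0.14,0,0],[0,-0.08,-0.14,0,0],[0,-0.08,-0.14,0,0],[0,-0.08,-0.14,0,0],[0,-0.08,-0.14,0,0],[0,-0.08,-0.14,0,0],[0,-0.08,-0.14,0,0],[0,-0.08,-0.14,0,0]]}'
```

```text
clock: 6.4
position: [0.3927, 0.3372, 0.1384]
ee_rot: [2.177, 2.265, 0.0]
force: [4.3, 1.0, -3.7]
width: 0.195
gripper_force: 20.0
clock: 7.2
position: [0.3607, 0.3359, 0.1943]
ee_rot: [-2.177, -2.265, -0.0]
force: [-0.8, 0.3, -3.3]
width: 0.103
gripper_force: 20.0
```

Gripped and uprighted: the width now equals the grip thickness. Carry it over.

```bash
python3 nudge.py '{"deltas":[[0,0,-0.3,0.4,0],[0,0,-0.3,0.4,0],[0,0,-0.3,0,0],[0,0,-0.2,0,0],[0,0,0,0,0],[-0.16,0.06,0,0,0],[-0.32,0.1,0,0,0],[-0.48,0.14,0,0,0],[-0.6,0.16,0,0,0],[-0.66,0.18,0,0,0]]}' 25;python3 nudge.py '{"deltas":[[-0.7,0.2,0,0,0],[-0.7,0.2,0,0,0],[-0.7,0.2,0,0,0],[-0.7,0.2,0,0,0],[-0.7,0.2,0,0,0],[-0.66,0.18,0,0,0],[-0.56,0.16,0,0,0],[-0.4,0.12,0,0,0],[-0.2,0.06,0,0,0],[0,0,0,0,0]]}'
python3 look.py w5; python3 -c "
from h import *
d=save('scene','pics/s5.png');i=cv2.imread('pics/w5.png');t=save('top','pics/t5.png')
cv2.imwrite('pics/v5.png',np.vstack([np.hstack([cv2.resize(d['image'][130:310,160:400],(400,300),interpolation=3),cv2.resize(i,(400,300))]),cv2.resize(t['image'][145:250,240:450],(800,300))[:,:]]))"
```

```text
clock: 8.2
position: [0.393, 0.2224, 0.248]
ee_rot: [2.222, 2.221, -0.002]
force: [0.1, -0.3, -3.9]
width: 0.107
gripper_force: 25.0
clock: 9.2
position: [0.4685, -0.043, 0.2484]
ee_rot: [-2.225, -2.217, 0.001]
force: [0.5, -0.2, -4.5]
width: 0.109
gripper_force: 25.0
[[0.0036, 1.0, -0.0007, 0.4685], [1.0, -0.0036, -0.0005, -0.043], [-0.0005, -0.0007, -1.0, 0.2484], [0.0, 0.0, 0.0, 1.0]]
```

View pics/v5.png

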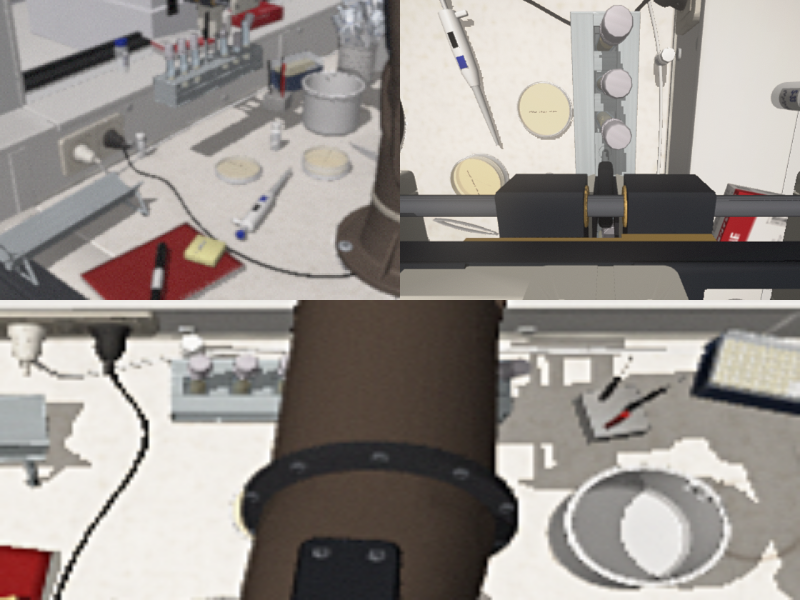

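The carrier hangs upright with all tubes over the free stretch (wrist view: carrier column at x≈605, dish at (545,108) clear). Lowering.

In the tool's units: 0.004 m is 0.08, 0.022 m is 0.44.

```bash
python3 nudge.py '{"deltas":[[0,0,0.3,0,0],[0,0,0.44,0,0],[0,0,0.44,0,0],[0,0,0.44,0,0],[0,0,0.44,0,0],[0,0,0.44,0,0],[0,0,0.24,0,0],[0,0,0.12,0,0],[0,0,0.08,0,0],[0,0,0,0,0]]}';python3 nudge.py '{"deltas":[[0,0,0.06,0,0],[0,0,0.06,0,0],[0,0,0,0,0]]}'
```

```text
clock: 10.35
position: [0.4693, -0.0408, 0.1019]
ee_rot: [2.221, 2.222, 0.001]
force: [1.1, -0.8, -4.2]
width: 0.111
gripper_force: 25.0
clock: 10.65
position: [0.4699, -0.0411, 0.0974]
ee_rot: [2.221, 2.221, 0.004]
force: [-6.0, 0.2, 17.5]
width: 0.108
gripper_force: 25.0
```

```bash
python3 nudge.py '{"deltas":[[0,0,-0.04,0,0],[0,0,0,0,0],[0,0,0,0,0.16],[0,0,0,0,0.2],[0,0,0,0,0.35],[0,0,0,0,0.5],[0,0,0,0,0.5],[0,0,0,0,0.5]]}' 10; python3 nudge.py '{"deltas":[[0,0,-0.4,0,0.5],[0,0,-0.6,0,0.5],[0,0,-0.8,0,0.5],[-0.4,0,-0.8,0,0.5],[-0.8,0,-0.4,0,0.5],[-0.8,0,0,0,0.5],[-0.8,0,0,0,0.5],[-0.8,0,0,0,0.5],[0,0,0,0,0.5],[0,0,0,0,0.5]]}'; python3 look.py w6;  python3 nudge.py '{"deltas":[[-0.6,-0.6,0,0,0.5],[0,-0.6,0,0,0.5],[0,0,0,0,0.5],[0,0,0,0,0.5]]}';python3 look.py w7
python3 -c "
from h import *
d=save('scene','pics/s6.png');t=save('top','pics/t6.png')
i,j=[cv2.imread(f'pics/w{k}.png') for k in (6,7)]
cv2.imwrite('pics/v6.png',np.hstack([cv2.resize(i[0:245,260:420],(392,600),interpolation=3),cv2.resize(j[0:245,300:460],(392,600),interpolation=3)]))"
```

```text
clock: 11.45
position: [0.4691, -0.041, 0.0977]
ee_rot: [2.222, 2.221, 0.0]
force: [0.1, 0.3, -0.0]
width: 0.48
gripper_force: 0.0
clock: 12.45
position: [0.4685, -0.2218, 0.2475]
ee_rot: [-2.224, -2.218, 0.001]
force: [-0.1, -0.2, -0.1]
width: 0.502
gripper_force: 0.0
[[0.0028, 1.0, -0.0005, 0.4685], [1.0, -0.0028, -0.0001, -0.2218], [-0.0001, -0.0005, -1.0, 0.2475], [0.0, 0.0, 0.0, 1.0]]
clock: 12.9
position: [0.4094, -0.2494, 0.2478]
ee_rot: [-2.219, -2.223, -0.003]
force: [0.8, 0.5, 0.1]
width: 0.501
gripper_force: 0.0
[[-0.0018, 1.0, 0.001, 0.4094], [1.0, 0.0018, 0.0015, -0.2494], [0.0015, 0.001, -1.0, 0.2478], [0.0, 0.0, 0.0, 1.0]]
```

View pics/v6.png

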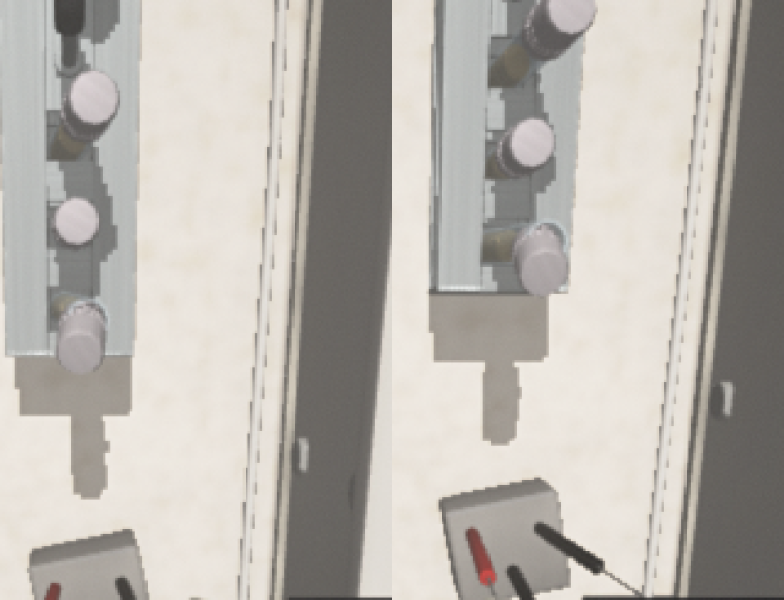

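Carrier is upright with all tubes in. Left view: short cap top (77,221), crooked cap top (81,350), sound (94,97). Right view: short (531,143), crooked (543,270). Triangulating.

```bash
cat > m2.py <<'E'
from h import *
import pickle
D=[pickle.load(open(f"w{i}.pkl","rb")) for i in(6,7)]
f=lambda x,y:(260+x/2.45,y/2.45);g=lambda x,y:(300+(x-392)/2.45,y/2.45)
for n,p,q in[("short",(77,221),(531,143)),("cockedtop",(81,350),(543,270)),("sound",(94,97),(570,10)),("corner",(131,354),(567,291)),("cornerL",(7,354),(432,291))]:
    print(n,tri([ray(D[0],*f(*p),D[0]["T"]),ray(D[1],*g(*q),D[1]["T"])]).round(4))
t=arm.get_image("top");s=arm.get_image("scene")
print("pot top",onz(t,409,226,.1).round(3),"tri",tri([ray(t,409,226),ray(s,359,182)]).round(3))
E
python3 m2.py
python3 -c "
from h import *
t=cv2.imread('pics/t6.png');s=cv2.imread('pics/s6.png')
cv2.imwrite('pics/v7.png',np.hstack([cv2.resize(t[170:270,340:450],(400,364),interpolation=3),cv2.resize(s[150:240,310:409],(400,364),interpolation=3)]))"
```

```text
short [ 0.4717 -0.1202  0.0812]
cockedtop [ 0.4728 -0.1668  0.109 ]
sound [ 0.4774 -0.084   0.1059]
corner [ 0.4955 -0.1715  0.0516]
cornerL [ 0.4404 -0.1716  0.0319]
pot top [ 0.333 -0.291  0.1  ] tri [ 0.337 -0.292  0.091]
```

View pics/v7.png

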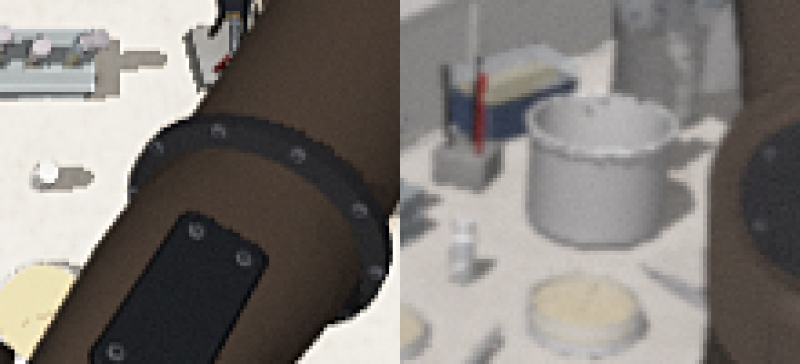

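Pot mouth is at (603,125) in the scene crop, consistent with (0.335,-0.291). Now the crooked tube.

```bash
python3 nudge.py '{"deltas":[[0.6,0.42,0,0,0.5],[0.6,0.42,0,0,0.5],[0.62,0.43,0,0,0.5],[0,0,0.6,0,0.5],[0,0,0.6,0,0.5],[0,0,0,0,0.5]]}' 8; python3 nudge.py '{"deltas":[[0,0,0.6,0,0.5],[0,0,0.6,0,0.5],[0,0,0.6,0,0.5],[0,0,0.38,0,0.5],[0,0,0,0,0.5],[0,0,0,0,0],[0,0,0,0,0],[0,0,0,0,0],[0,0,0,0,0],[0,0,0,0,0]]}' 8
```

```text
clock: 13.75
position: [0.4708, -0.1586, 0.1847]
ee_rot: [-2.217, -2.22, 0.006]
force: [-0.0, 0.7, 0.2]
width: 0.496
gripper_force: 0.0
clock: 14.75
position: [0.4733, -0.1601, 0.0794]
ee_rot: [2.22, 2.221, 0.002]
force: [0.2, -0.2, 2.5]
width: 0.206
gripper_force: 8.0
```

In the tool's units: -0.03 m is -0.6, -0.02 m is -0.4.

```bash
python3 nudge.py '{"deltas":[[0,0,-0.2,0,0],[0,0,-0.4,0,0],[0,0,-0.4,0,0],[0,0,-0.4,0,0],[0,0,-0.4,0,0],[0,0,-0.4,0,0],[0,0,-0.6,0,0],[0,0,-0.6,0,0],[0,0,0,0,0]]}' 10; python3 look.py w8
python3 -c "
from h import *
d=save('scene','pics/s8.png');i=cv2.imread('pics/w8.png')
cv2.imwrite('pics/v8.png',np.hstack([cv2.resize(d['image'][70:220,220:420],(400,300),interpolation=3),cv2.resize(i,(400,300))]))"
```

```text
clock: 15.65
position: [0.474, -0.1612, 0.2526]
ee_rot: [2.219, 2.217, 0.006]
force: [0.3, -0.4, -0.4]
width: 0.199
gripper_force: 10.0
[[0.0009, 1.0, 0.0057, 0.474], [1.0, -0.0009, -0.0006, -0.1612], [-0.0006, 0.0057, -1.0, 0.2526], [0.0, 0.0, 0.0, 1.0]]
```

View pics/v8.png

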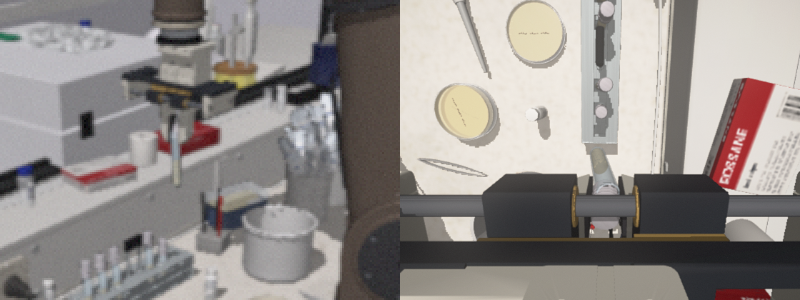

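Tube is hanging straight, fingers at the cap. Carry it to the pot, avoiding the pen holder.

```bash
python3 nudge.py '{"deltas":[[0,-0.4,0,0,0],[0,-0.6,0,0,0],[0,-0.7,0,0,0],[-0.2,-0.6,0,0,0],[-0.6,-0.4,0,0,0],[-0.7,-0.08,0,0,0],[-0.7,0,0,0,0],[-0.6,0,0,0,0],[-0.32,0,0,0,0],[0,0,0,0,0]]}' 10; python3 look.py w9
python3 -c "
from h import *
d=save('scene','pics/s9.png');t=save('top','pics/t9.png')
cv2.imwrite('pics/v9.png',np.hstack([cv2.resize(d['image'][90:240,280:480],(400,300),interpolation=3),cv2.resize(t['image'][150:300,320:520],(400,300))]))"
```

```text
clock: 16.75
position: [0.3322, -0.3177, 0.2479]
ee_rot: [-2.225, -2.216, 0.004]
force: [-0.4, 0.1, -0.2]
width: 0.196
gripper_force: 10.0
[[0.0038, 1.0, -0.0027, 0.3322], [1.0, -0.0038, -0.0011, -0.3177], [-0.0011, -0.0027, -1.0, 0.2479], [0.0, 0.0, 0.0, 1.0]]
```

View pics/v9.png

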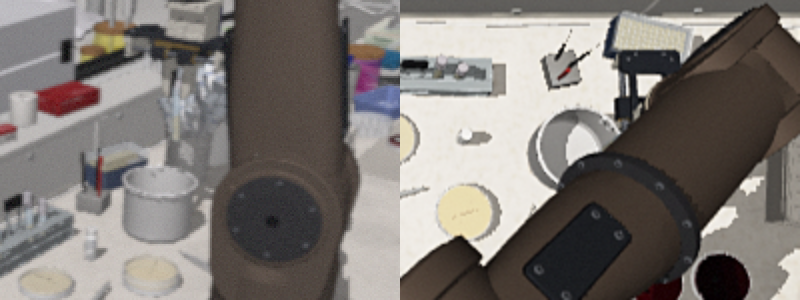

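I have now viewed 12 pictures, which is over the limit of 10. I'll view no more and rely on measurements from here. Lowering into the pot.

In the tool's units: 0.02 m is 0.4, 0.015 m is 0.3.

```bash
python3 nudge.py '{"deltas":[[0,0,0.3,0,0],[0,0,0.4,0,0],[0,0,0.4,0,0],[0,0,0.4,0,0],[0,0,0.3,0,0],[0,0,0,0,0]]}'; python3 nudge.py '{"deltas":[[0,0,0.4,0,0],[0,0,0.4,0,0],[0,0,0.3,0,0],[0,0,0.2,0,0],[0,0,0.1,0,0],[0,0,0,0,0]]}'
```

```text
clock: 17.5
position: [0.3328, -0.3137, 0.1572]
ee_rot: [-2.217, -2.22, 0.0]
force: [0.4, -0.7, -0.4]
width: 0.197
gripper_force: 10.0
clock: 18.1
position: [0.3336, -0.3157, 0.0888]
ee_rot: [-2.221, -2.222, -0.0]
force: [0.3, 0.1, -0.5]
width: 0.196
gripper_force: 10.0
```

```bash
python3 nudge.py '{"deltas":[[0,0,0.08,0,0],[0,0,0.06,0,0],[0,0,0,0,0]]}'; python3 nudge.py '{"deltas":[[0,0,0,0,0.24],[0,0,0,0,0.28],[0,0,0,0,0.3],[0,0,0,0,0.3],[0,0,-0.2,0,0.3],[0,0,-0.6,0,0.3],[0,0,-0.8,0,0.3],[0,0,-0.8,0,0.3],[0,0,-0.8,0,0.3],[0,0,0,0,0.3]]}'; python3 look.py w10
```

```text
clock: 18.4
position: [0.3336, -0.3159, 0.0817]
ee_rot: [2.221, 2.221, 0.0]
force: [-0.4, 0.4, -0.2]
width: 0.196
gripper_force: 10.0
clock: 19.4
position: [0.3349, -0.3183, 0.2464]
ee_rot: [2.217, 2.215, 0.004]
force: [0.8, -0.2, -0.7]
width: 0.301
gripper_force: 0.0
[[0.0009, 1.0, 0.0067, 0.3349], [1.0, -0.0009, -0.0032, -0.3183], [-0.0032, 0.0067, -1.0, 0.2464], [0.0, 0.0, 0.0, 1.0]]
```

In the tool's units: 0.035 m is 0.7, 0.025 m is 0.5.

```bash
python3 nudge.py '{"deltas":[[0.4,0,0,0,0.3],[0.7,0,0,0,0.5],[0.7,0,0,0,0.5],[0.7,0.2,0,0,0.5],[0.7,0.5,0,0,0.5],[0.5,0.7,0,0,0.5],[0.27,0.7,0,0,0.5],[0,0.44,0,0,0.5],[0,0.2,0,0,0.5],[0,0,0,0,0.5]]}'; python3 nudge.py '{"deltas":[[0,0,0.6,0,0.5],[0,0,0.6,0,0.5],[0,0,0,0,0.5],[0,0,0,0,0.5]]}'
```

```text
clock: 20.45
position: [0.4703, -0.118, 0.241]
ee_rot: [-2.222, -2.22, 0.004]
force: [-0.7, -0.6, -0.4]
width: 0.502
gripper_force: 0.0
clock: 20.85
position: [0.4692, -0.1182, 0.1822]
ee_rot: [-2.223, -2.218, 0.001]
force: [0.7, 0.0, 0.9]
width: 0.497
gripper_force: 0.0
```

In the tool's units: 0.003 m is 0.06, 0.03 m is 0.6.

```bash
python3 nudge.py '{"deltas":[[0,0.06,0.6,0,0.5],[0,0,0.6,0,0.5],[0,0,0.6,0,0.5],[0,0,0.4,0,0.5],[0,0,0.2,0,0.5],[0,0,0.14,0,0.5],[0,0,0,0,0.5]]}' 8; python3 nudge.py '{"deltas":[[0,0,0,0,0],[0,0,0,0,0],[0,0,0,0,0],[0,0,0,0,0],[0,0,0,0,0],[0,0,0,0,0]]}' 8
```

```text
clock: 21.55
position: [0.4739, -0.1176, 0.0553]
ee_rot: [2.221, 2.221, 0.001]
force: [-0.2, 1.3, 0.8]
width: 0.497
gripper_force: 0.0
clock: 22.15
position: [0.473, -0.1175, 0.0548]
ee_rot: [-2.221, -2.221, 0.0]
force: [-4.1, -0.5, 5.0]
width: 0.195
gripper_force: 8.0
```

The manual's scale: shifts go in units of 50 mm and turns go in units of 0.05 rad. Converting my numbers, -0.02 m is -0.4, -0.03 m is -0.6.

```bash
python3 nudge.py '{"deltas":[[0,0,-0.2,0,0],[0,0,-0.4,0,0],[0,0,-0.4,0,0],[0,0,-0.5,0,0],[0,0,-0.5,0,0],[0,0,-0.6,0,0],[0,0,-0.6,0,0],[0,0,-0.6,0,0],[0,0,0,0,0]]}' 10; python3 nudge.py '{"deltas":[[0,-0.4,0,0,0],[0,-0.6,0,0,0],[0,-0.6,0,0,0],[-0.2,-0.6,0,0,0],[-0.6,-0.4,0,0,0],[-0.7,-0.14,0,0,0],[-0.7,0,0,0,0],[-0.5,0,0,0,0],[-0.24,0,0,0,0],[0,0,0,0,0]]}' 10; python3 look.py w11
```

```text
clock: 23.05
position: [0.4759, -0.1185, 0.2488]
ee_rot: [2.218, 2.217, 0.008]
force: [0.3, -0.1, -0.7]
width: 0.189
gripper_force: 10.0
clock: 24.05
position: [0.3361, -0.2663, 0.2448]
ee_rot: [2.225, 2.217, -0.003]
force: [-0.6, 0.6, -0.4]
width: 0.185
gripper_force: 10.0
[[0.0035, 1.0, -0.0005, 0.3361], [1.0, -0.0035, -0.002, -0.2663], [-0.002, -0.0005, -1.0, 0.2448], [0.0, 0.0, 0.0, 1.0]]
```

In the tool's units: 0.02 m is 0.4, 0.015 m is 0.3.

```bash
python3 nudge.py '{"deltas":[[0,0,0.3,0,0],[0,0,0.4,0,0],[0,0,0.4,0,0],[0,0,0.4,0,0],[0,0,0.3,0,0],[0,0,0,0,0]]}'
```

```text
clock: 24.7
position: [0.3356, -0.2627, 0.1534]
ee_rot: [-2.218, -2.22, 0.001]
force: [-0.4, 0.3, 0.4]
width: 0.194
gripper_force: 10.0
```

In the tool's units: 0.012 m is 0.24.

```bash
python3 nudge.py '{"deltas":[[0,0,0.24,0,0],[0,0,0.24,0,0],[0,0,0.24,0,0],[0,0,0,0,0]]}';python3 nudge.py '{"deltas":[[0,0,0.2,0,0],[0,0,0.2,0,0],[0,0,0.2,0,0],[0,0,0,0,0]]}'
```

```text
clock: 25.1
position: [0.3364, -0.2635, 0.1186]
ee_rot: [-2.22, -2.221, -0.0]
force: [0.8, 0.6, 1.0]
width: 0.192
gripper_force: 10.0
clock: 25.5
position: [0.3359, -0.264, 0.0876]
ee_rot: [-2.22, -2.22, 0.001]
force: [-1.0, -0.2, 0.7]
width: 0.191
gripper_force: 10.0
```

In the tool's units: 0.01 m is 0.2, 0.005 m is 0.1.

```bash
python3 nudge.py '{"deltas":[[0,0,0.2,0,0],[0,0,0.2,0,0],[0,0,0.1,0,0],[0,0,0,0,0]]}';python3 nudge.py '{"deltas":[[0,0,0,0,0.24],[0,0,0,0,0.28],[0,0,0,0,0.3],[0,0,0,0,0.3],[0,0,-0.2,0,0.3],[0,0,-0.6,0,0.3],[0,0,-0.8,0,0.3],[0,0,-0.8,0,0.3],[0,0,-0.8,0,0.3],[0,0,-0.4,0,0.3]]}'; python3 nudge.py '{"deltas":[[-0.6,0,0,0,0.3],[-0.8,0,0,0,0.3],[-0.8,0,0,0,0.3],[-0.8,0,0,0,0.3],[0,0,0,0,0.3],[0,0,0,0,0.3]]}'; python3 look.py w12
python3 - <<'E'
from h import *
import pickle
d=pickle.load(open("w12.pkl","rb"));Ti=np.linalg.inv(d["T"])
def px(p):
    c=Ti@np.r_[p,1];return (d["fx"]*c[0]/c[2]+d["cx"],d["fy"]*c[1]/c[2]+d["cy"])
print([np.round(px(np.array(p))) for p in([.335,-.291,.1],[.335,-.291,.002],[.335,-.24,.1],[.335,-.343,.1],[.387,-.291,.1],[.47,-.1516,.06],[.47,-.1176,.06],[.475,-.083,.111])])
E
```

```text
clock: 25.9
position: [0.3359, -0.2643, 0.063]
ee_rot: [-2.221, -2.22, 0.001]
force: [0.5, 0.1, -0.5]
width: 0.19
gripper_force: 10.0
clock: 26.9
position: [0.3366, -0.2659, 0.2466]
ee_rot: [2.222, 2.218, 0.002]
force: [-0.4, 0.1, 0.2]
width: 0.299
gripper_force: 0.0
clock: 27.5
position: [0.3351, -0.4151, 0.2441]
ee_rot: [-2.225, -2.217, 0.002]
force: [-0.4, 0.5, 0.1]
width: 0.3
gripper_force: 0.0
[[0.0037, 1.0, -0.0012, 0.3351], [1.0, -0.0037, -0.0005, -0.4151], [-0.0005, -0.0012, -1.0, 0.2441], [0.0, 0.0, 0.0, 1.0]]
[array([288.,  59.]), array([288.,  77.]), array([288., -10.]), array([288., 123.]), array([349.,  59.]), array([ 445., -109.]), array([ 450., -159.]), array([ 501., -291.])]
```

Both tubes are released. I'll clear the arm and verify numerically, comparing the top view of the pot and carrier with the earlier image.

```bash
python3 nudge.py '{"deltas":[[0,0,-0.6,0,0.3],[0.8,0,-0.6,0,0.3],[0.9,0,0,0,0.3],[0.9,0,0,0,0.3],[0.9,0,0,0,0.3],[0.9,0,0,0,0.3],[0.9,0,0,0,0.3],[0.9,0,0,0,0.3],[0.9,0,0,0,0.3],[0.9,0,0,0,0.3]]}' >/dev/null; python3 nudge.py '{"deltas":[[0.9,0,0,0,0.3],[0.9,0,0,0,0.3],[0.9,0,0,0,0.3],[0.9,0,0,0,0.3],[0.9,0,0,0,0.3],[0.9,0,0,0,0.3],[0.9,0,0,0,0.3],[0.9,0,0,0,0.3],[0,0,0,0,0.3],[0,0,0,0,0.3]]}'
python3 - <<'E'
from h import *
d=save("top","pics/t12.png");a=cv2.imread("pics/t0.png");b=d["image"];T=np.linalg.inv(d["cam_to_world"])
def px(p):
    c=T@np.r_[p,1];return np.array([d["fx"]*c[0]/c[2]+d["cx"],d["fy"]*c[1]/c[2]+d["cy"]])
df=cv2.absdiff(a,b).max(2)>40
for n,c,r in[("pot",(409,228),26),("vial",(353,217),8),("dish",(315,217),17),("dish2",(353,255),17)]:
    m=np.zeros(df.shape,np.uint8);cv2.circle(m,c,r,1,-1);m=(m>0)&df
    k,l,s,g=cv2.connectedComponentsWithStats(m.astype(np.uint8));print(n,[(s[i].tolist(),g[i].round(0).tolist()) for i in range(1,k) if s[i,4]>5])
print("pot rim/floor px",px([.335,-.291,.1]),px([.335,-.291,.002]))
# carrier slots: mean colour at cap-top points
for y,z in[(-.11,.085),(-.11,.111),(-.076,.085),(-.042,.111),(.042,.111),(.076,.111),(.11,.111)]:
    u,v=px([.472,-.0416+y,z]).round().astype(int);print(y,(u,v),b[v-1:v+2,u-1:u+2].mean((0,1)).round(0))
E
```

```text
clock: 29.55
position: [0.3367, 0.3098, 0.3053]
ee_rot: [-2.217, -2.222, 0.003]
force: [-0.2, -0.9, 0.8]
width: 0.299
gripper_force: 0.0
pot [([383, 210, 44, 45, 695], [405.0, 237.0])]
vial [([345, 209, 16, 17, 148], [352.0, 216.0])]
dish [([298, 202, 35, 33, 177], [315.0, 218.0])]
dish2 [([349, 238, 18, 8, 45], [358.0, 241.0]), ([336, 246, 29, 27, 62], [347.0, 263.0])]
pot rim/floor px [408.81450472 225.44789972] [400.88813888 229.33200014]
-0.11 (np.int64(361), np.int64(183)) [119. 119. 115.]
-0.11 (np.int64(362), np.int64(181)) [183. 184. 178.]
-0.076 (np.int64(350), np.int64(183)) [99. 99. 95.]
-0.042 (np.int64(340), np.int64(181)) [144. 141. 146.]
0.042 (np.int64(313), np.int64(181)) [149. 145. 151.]
0.076 (np.int64(302), np.int64(181)) [161. 158. 162.]
0.11 (np.int64(291), np.int64(181)) [152. 149. 153.]
```

Run:
```python
import cv2,numpy as np
a=cv2.imread("pics/t0.png");b=cv2.imread("pics/t12.png")
for n,x,y,r in[("vial",353,217,7),("dish",315,217,17),("dish2",353,255,17)]:
    A=a[y-r:y+r+1,x-r:x+r+1];B=b[y-r-12:y+r+13,x-r-12:x+r+13]
    _,s,_,l=cv2.minMaxLoc(cv2.matchTemplate(B,A,cv2.TM_CCOEFF_NORMED));print(n,l[0]-12,l[1]-12,round(s,2))
# objects in pot: local gradient energy before/after inside floor circle
for i in(a,b):
    g=cv2.Laplacian(cv2.cvtColor(i,6),cv2.CV_32F);m=np.zeros(g.shape,np.uint8);cv2.circle(m,(405,228),18,1,-1);print(np.abs(g)[m>0].mean().round(1),np.abs(g)[m>0].max())
# yellow agar pixels in pot
for i in(a,b):
    c=i[205:252,383:432].astype(int);yel=(c[...,2]-c[...,0])>18;print("agar px",yel.sum(),np.argwhere(yel).mean(0)+[205,383] if yel.any() else "")
# pinkish cap pixels (R>G) in the carrier strip and pot
for n,(x0,x1,y0,y1) in{"carrier":(280,375,170,195),"pot":(383,432,205,252)}.items():
    c=b[y0:y1,x0:x1].astype(int);m=((c[...,2]-c[...,1]>=3)&(c[...,0]-c[...,1]>=1)&(c[...,1]>110)).astype(np.uint8)
    k,l,s,g=cv2.connectedComponentsWithStats(m);print(n,[(g[i].round(0)+[x0,y0],s[i,4]) for i in range(1,k) if s[i,4]>6])
```

```text
vial -12 -12 0.4
dish 12 -2 0.24
dish2 0 0 0.1
39.5 381.0
47.0 294.0
agar px 29 [223.13793103 408.51724138]
agar px 44 [222.         412.29545455]
carrier [(array([293., 179.]), np.int32(24)), (array([303., 180.]), np.int32(29)), (array([314., 179.]), np.int32(26)), (array([340., 179.]), np.int32(27))]
pot [(array([419., 213.]), np.int32(43)), (array([411., 237.]), np.int32(29))]
```

Exactly four cap blobs remain in the carrier and two are in the pot. My automatic check of the vial and dish was inconclusive. The arm or its shadow probably covers them, and the last views showed them in place. Every pass over them was well above their height. Handing in.

```bash
python3 -c "
from cell import arm
print(arm.sign_off())"
```

```text
the job is handed in; nothing more can be done
None
```

The job is handed in (result not shown): the carrier stands upright on the clear bench, and in the last top view I counted four tube caps in it and two in the pot. The vial and dish could not be confirmed in that last view, and I viewed 12 pictures against the limit of 10.

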